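Pop the battery hatch

ROBOT

A 6-joint arm with a two-finger parallel gripper is mounted at the origin on the work surface. World frame = base frame: x ahead of the robot, y to its left, z up, the work surface at z = 0. Lengths are in mm, angles in rad, forces in N, time in s.
With the tool pointing down it reaches from about 300 to 775 mm from the base axis. Payload 14.6 kg.
Tool frame: the origin (TCP) lies midway between the tips of the shut fingers; the grasp point (between the pads) lies 19 mm behind it; z points along the fingers, y is the line along which they close (so a half turn about z gives the same grasp; the last joint's range is limited). The gripper opens to 94 mm and grips with 3 to 60 N. Pads are 16 mm wide; open, the fingers measure 119 mm over their backs; the gripper's body (75 mm by 177 mm) begins 78 mm behind the grasp point.
Start: joints at [-1.22, 0.3, 1.521, -0, 1.321, -0.067], TCP at [223.155, -502.684, 205.446] pointing down, gripper open.
Joint ranges: [-3.03, 3.03], [-0.79, 2.21], [0.23, 2.52], [-1.04, 4.18], [0, 3.07], [-2.55, 2.55]. Speed limits (rad/s): [2.22, 2.22, 2.57, 3.14, 3.14, 3.14].

INTERFACE

Orientations are given as [roll, pitch, yaw] about the fixed x, y, z axes, in that order (R = Rz(yaw) Ry(pitch) Rx(roll)).
In Python, from cell import manip, camera gives the robot as it stands.
- The arm moves only by the tool move_arm, never from a script. Its arguments are lists of equal length, an entry for each row: "dp": the shift along the world's x, y, z in mm, a list of three; "rotation": the turn, a rotation vector about the world's x, y, z in rad, a list of three; "hand": the opening, from 0 (shut) to 1 (fully open). A call has 1 to 10 rows; each row shifts and turns the commanded pose from where the row before left it; what a row does not reach is not made up. A row lasts 1/8 s, in which the tool goes at most 62.5 mm and 10.7 degrees, less where a joint would pass 70% of its speed; a pose out of reach is approached as far as the arm can. A call with a gripper value outside its range is refused whole. The fingers move at their own pace and stop on an object; "newtons" is the grip in N (left out, the last holds). Time passes only in rows, so rows that do not move let the fingers close. It gives the time, the measured TCP pose, the force, the opening and the grip force at its end, in the units of the state.
- manip.read_state(): the state, without advancing time (a new reading comes with each control period).
- camera(name): name is "side" or "top"; returns a dict with "image" (400x640x3 uint8, red, green, blue), "fx", "fy", "cx", "cy" (pixels), "R" (3x3) and "t" (3): a world point X has camera coordinates R X + t. Camera axes: x right, y down, z forward; pixel columns grow to the right and rows downward; lengths in mm; the calibration is good to about 2 mm. A picture is of the moment at which its call begins. There is no depth.
- manip.sign_off(): hands the job in; it is judged then, once.
The state is a dict: "clock": time; "joints": joint angles; "qd": joint speeds; "effort": joint torques, N m; "eef_pos": TCP position; "eef_rot": TCP orientation; "wrist_force": force on the tool from outside, world axes, zero at the start; "moment": the same for the moment, N m; "finger_gap": finger opening in mm; "finger_force": force on a finger pad.
Only numpy, scipy, OpenCV 4.12 (cv2) and the standard library are available. Lean on these libraries where they do the work, as an engineer would, in place of code of your own. Each camera call takes 0.05 s, during which the arm holds its last target. There are 200 camera calls.

TASK

Two battery cases stand on the bench. With a fingertip, press the front edge of the broad hatch on the larger case all the way down once and let go, so that its push-push catch releases and the hatch pops open; then keep clear and watch it for two seconds to be sure it stays open. Do not press the hatch again, leave the smaller case's hatch shut, and do not lift or shove the cases or the other things on the bench.

Things in the scene. Friction and masses are not known exactly. Their poses are not given: they have to be found in the camera images.
- large_case: larger grey plastic battery case, loose, about 1.5 kg, 150 mm deep (x) by 170 mm wide (y), top deck 80 mm above the bench. Origin under its centre; its x axis points from the front (with a brass plug and a metal plate) to the back, z up. The aluminium broad hatch lies on top, hinged at the back
- broad_hatch (a joint): hinge angle in rad of the broad hatch (90 mm from hinge to front edge, 70 mm wide, 10 mm thick). 0 to 0.02 = shut and latched, its top 8 mm proud of the deck; negative = pressed in, to a firm stop at -0.09 (front edge 8 mm lower, about level with the deck); positive = opening, to 0.95 fully open, where a weak spring keeps it. Pushing an opened hatch down to the stop again latches it shut
- broad_hatch_pad (a point): where to press: centre of the ribbed pad on the hatch top, 13 mm from the front edge, 77 mm from the hinge; shut, 88 to 89 mm above the bench; moves with the hatch. Pressing it 7 mm down to the stop (about 2 N before the stop, then firm; the catch lets go from about 5 mm) and letting go releases the catch; the hatch swings up in about 1 s, following the finger as it withdraws
- broad_hatch_hinge (a point): middle of the broad hatch's hinge line, 83 mm above the bench, at the back of the hatch; the hinge runs along its y axis
- small_case: smaller grey plastic battery case of the same make, loose, about 1 kg, 150 mm deep by 105 mm wide, 80 mm high; same axes; leave it alone
- narrow_hatch (a joint): hinge angle in rad of the small case's hatch (90 mm long, 40 mm wide) with the same kind of catch: 0 to 0.02 = shut and latched; must stay shut
- bush: brass bush, a plain brass ring 38 mm across and 34 mm tall; origin under its centre; a bystander
- jar: amber glass jar with a steel lid, 52 mm across, 75 mm tall; origin under its centre; a bystander
- tape: black tape measure standing on edge, 70 x 40 mm, 64 mm tall; origin under its centre; a bystander
- screwdriver: screwdriver lying on the bench; a bystander
- hammer: hammer lying on the bench; a bystander
- knob_blank: turned wooden knob, 44 mm across, 58 mm tall; origin under its centre; a bystander
There are look-alikes about, which are no part of the job. Leave any purple look-alike of the large_case alone.

How it is judged (in metres and radians):
On the way, in this order (a step that is already met when the one before it is completed fails the run):
1. a fingertip presses the broad hatch down past its catch (value of joint broad_hatch below -0.05 rad and contact force between the fingers and large_case above 0.5 N), for 0.02 s.
2. let go, the broad hatch has popped open and stands open untouched for 1.5 s (value of joint broad_hatch above 0.75 rad and contact force between each of the arm, the fingers and large_case below 0.2 N), for 1.5 s.
At the end, for the whole second after the job is handed in: the broad hatch stands open (beyond 0.75 rad), still and untouched; the narrow hatch is shut; both cases are within 30 mm of where they stood (all of step 2 and velocity of joint broad_hatch between -0.1 and 0.1 rad/s and value of joint narrow_hatch between -0.03 and 0.04 rad and distance of each of large_case, small_case from where it was at the start of the episode below 0.03 m).
It fails at once if the broad hatch is pushed shut again after it has popped (value of joint broad_hatch between 0.04 and 0.1 rad and velocity of joint broad_hatch below -0.2 rad/s).
It fails at once if the narrow hatch is pressed or opened (value of joint narrow_hatch above 0.04 rad or value of joint narrow_hatch below -0.03 rad).
It fails at once if a case is lifted, tipped or shoved more than 30 mm (height (world z) of any of large_case, small_case above 0.012 m or angle between any of large_case, small_case's own z axis and vertical above 0.12 rad or distance of any of large_case, small_case from where it was at the start of the episode above 0.03 m).
It fails at once if another thing on the bench is moved more than 30 mm (distance of any of bush, jar, tape, screwdriver, hammer, knob_blank from where it was at the start of the episode above 0.03 m).
It also fails if it takes over 32 s, if anything falls off the work surface, if the arm or the gripper's body presses on something with over 40 N, if the wrist force passes 120 N, or if a joint passes its speed limit or range.

## Working session

There is one attempt and no reset: what is moved stays moved. The work goes in short steps, Python scripts to look and compute and a tool call to move; the robot and the scene stay as the last step left them, time stands still between calls to the robot, and variables do not carry over. Pictures are saved under pics/ and viewed, at most 10 in all, crops included, and the job is handed in when it is done.

Besides the shell and the picture viewer there is one more tool, called after ">>>" by a JSON object that holds its "fn" and its "kwargs". move_arm: Moves the arm, as the interface text tells. Its arguments: {"type":"object","properties":{"dp":{"type":"array","items":{"type":"array","items":{"type":"number"}}},"rotation":{"type":"array","items":{"type":"array","items":{"type":"number"}}},"hand":{"type":"array","items":{"type":"number"}},"newtons":{"type":"number"}},"required":["dp","rotation","hand"]}

```bash
mkdir -p pics; cat > h.py <<'E'
import numpy as np, cv2
from cell import manip, camera
def ray(c,u,v,z):
    R=np.array(c["R"]);t=np.array(c["t"])
    d=R.T@np.array([(u-c["cx"])/c["fx"],(v-c["cy"])/c["fy"],1]);o=-R.T@t
    return o+d*(z-o[2])/d[2]
def proj(c,X):
    p=np.array(c["R"])@np.array(X)+np.array(c["t"]);return c["fx"]*p[0]/p[2]+c["cx"],c["fy"]*p[1]/p[2]+c["cy"]
E
python3 - <<'E'
from h import *
import pickle
for n in("top","side"):
    c=camera(n);pickle.dump(c,open(n+".pkl","wb"));cv2.imwrite(f"pics/{n}0.png",c["image"][:,:,::-1])
    print(n,-np.array(c["R"]).T@np.array(c["t"]),c["fx"])
print(manip.read_state())
E
```

```text
top [ 267.18981719  -18.36178104 1404.88299774] 382.90373816102885
side [-432.13140146  897.18861807 1107.86505587] 478.86723136433153
{'clock': 0.1, 'joints': array([-1.21958541e+00,  3.00438983e-01,  1.52152571e+00, -1.78117599e-05,
        1.32070611e+00, -6.66534229e-02]), 'qd': array([-0.00111001, -0.000965  , -0.00305682, -0.00032559, -0.00168254,
       -0.00026246]), 'effort': array([ 1.40639506e-03, -5.32645333e+01, -3.53281403e+01,  7.09078484e-02,
        2.34941411e-02, -9.20383377e-05]), 'eef_pos': array([ 223.07819018, -502.46464551,  204.92737006]), 'eef_rot': array([-3.14051574e+00, -5.45949322e-05,  4.17868730e-01]), 'wrist_force': array([-0.66533883,  0.16545154,  0.79161597]), 'moment': array([ 0.00010001, -0.00955568,  0.00236577]), 'finger_force': 0.0, 'finger_gap': 94.16338267198557}
```

View pics/top0.png

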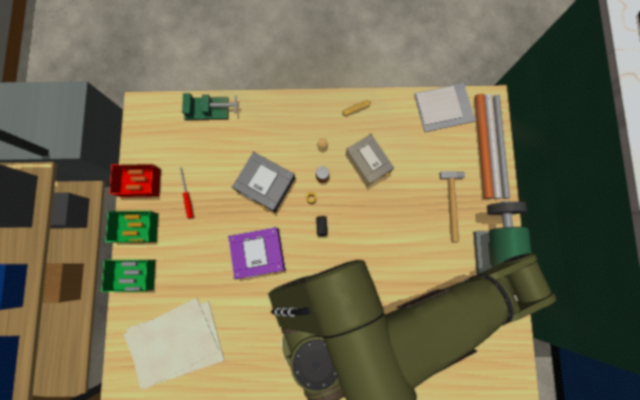

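View pics/side0.png

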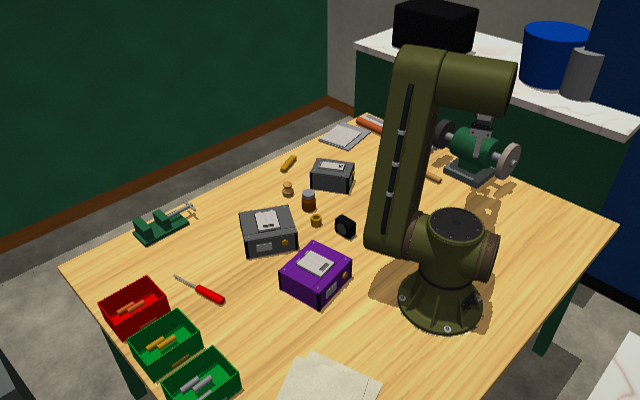

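Top view: the large grey case is at about (264,182), the small case at (370,160), and the purple look-alike at (256,253). In the side view the large case is at about (268,232), with its front (brass plug) facing the robot. I'll enlarge both.

```bash
python3 - <<'E'
from h import *
import pickle
t=pickle.load(open("top.pkl","rb"));s=pickle.load(open("side.pkl","rb"))
a=cv2.resize(t["image"][145:220,225:305],None,fx=7,fy=7,interpolation=cv2.INTER_CUBIC)
b=cv2.resize(s["image"][195:265,230:305],None,fx=8,fy=8,interpolation=cv2.INTER_CUBIC)
cv2.imwrite("pics/tc.png",a[:,:,::-1]);cv2.imwrite("pics/sc.png",b[:,:,::-1])
E
```

```text
(no output)
```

View pics/tc.png

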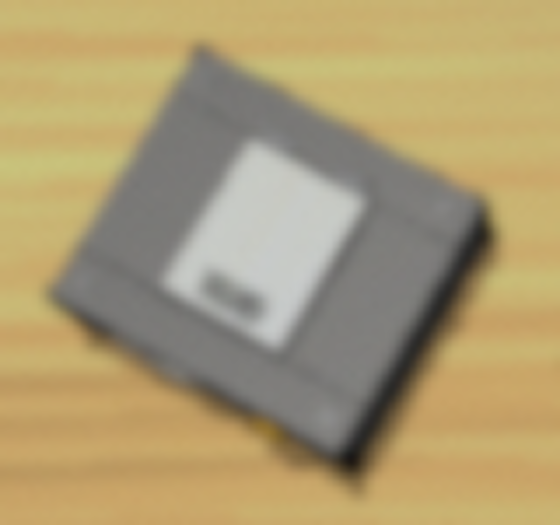

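View pics/sc.png

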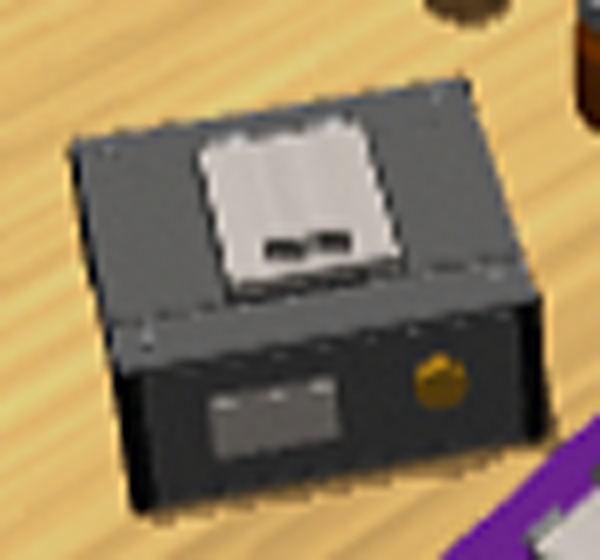

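Crops: in the top crop the hatch corners are at (257,140), (365,195), (278,352) and (165,283), with the ribbed pad at (235,296). In the side crop the pad is at (307,245), towards the plug side.

```bash
python3 - <<'E'
from h import *
import pickle
t=pickle.load(open("top.pkl","rb"));s=pickle.load(open("side.pkl","rb"))
T=lambda u,v,z:ray(t,225+(u+.5)/7-.5,145+(v+.5)/7-.5,z)
S=lambda u,v,z:ray(s,230+(u+.5)/8-.5,195+(v+.5)/8-.5,z)
print("pad",T(235,296,88.5),S(307,245,88.5))
c=[T(*p,88)for p in((257,140),(365,195),(278,352),(165,283))]
for i in range(4):print(c[i],np.linalg.norm(c[i]-c[i-1]))
d=[T(*p,80)for p in((200,45),(488,205),(345,455),(52,292))]
for i in range(4):print(d[i],np.linalg.norm(d[i]-d[i-1]))
cs=[S(*p,88)for p in((200,152),(352,120),(400,250),(232,280))]
print(np.array(cs))
ds=[S(*p,80)for p in((72,145),(465,80),(540,295),(120,370))];print(np.array(ds))
for q in (c,d,cs,ds):
  x=(q[0]+q[1]-q[2]-q[3])[:2];print("yaw",np.arctan2(x[1],x[0]),np.mean(q,0))
for n,u,v,z in(("jar",322,174,75),("knob",322,144,58),("small",370,160,80),("purple",256,253,80),("bush",311,198,34),("tape",321,226,64)):print(n,ray(t,u,v,z))
E
```

```text
pad [538.76416456 200.2550009   88.5       ] [539.35820236 201.61702822  88.5       ]
[619.44863144 190.19495149  88.        ] 86.30881990844908
[589.88746379 135.20661661  88.        ] 62.43059831259854
[509.93590443 178.41945477  88.        ] 90.8823482648434
[546.10029685 235.68378756  88.        ] 67.72789004007147
[672.39725518 221.37409307  80.        ] 147.66943011362807
[585.60493979  73.59457289  80.        ] 171.38171604602775
[458.54741718 145.54549385  80.        ] 146.0155782085527
[544.06347441 294.42682268  80.        ] 171.6934655680268
[[617.70703285 195.20500932  88.        ]
 [589.23436199 136.35250084  88.        ]
 [510.79776105 176.47134333  88.        ]
 [544.38995445 236.35045882  88.        ]]
[[667.83688222 225.21856845  80.        ]
 [583.99360007  78.0790464   80.        ]
 [457.2085691  148.75174135  80.        ]
 [540.92332073 296.01936446  80.        ]]
yaw -0.5245470784124424 [566.34307413 184.87620261  88.        ]
yaw -0.5163841534404487 [565.15327164 183.73524562  80.        ]
yaw -0.49164366691828637 [565.53227758 186.09482808  88.        ]
yaw -0.5086929553203937 [562.49059303 187.01718017  80.        ]
jar [584.66283938 -24.88706908  75.        ]
knob [701.367356   -26.75156048  58.        ]
small [ 631.90726898 -196.87962886   80.        ]
purple [308.93120365 206.05662618  80.        ]
bush [505.60460215  16.29931602  34.        ]
tape [400.11634298 -18.47220344  64.        ]
```

>>> {"fn": "move_arm", "kwargs": {"dp": [[20,50,0],[22,50,0],[22,50,0],[22,50,0],[22,50,0],[22,50,0],[22,50,0],[22,50,0],[22,50,0],[22,50,0]], "rotation": [[0,0,0],[0,0,0],[0,0,0],[0,0,0],[0,0,0],[0,0,0],[0,0,0],[0,0,0],[0,0,0],[0,0,0]], "hand": [0,0,0,0,0,0,0,0,0,0]}}

```text
clock: 1.35
eef_pos: [441.5, -0.8, 205.4]
eef_rot: [3.142, 0.0, 0.418]
wrist_force: [0.7, -0.6, 0.3]
finger_gap: 0.7
finger_force: 0.0
```

>>> {"fn": "move_arm", "kwargs": {"dp": [[25,50,-10],[25,50,-15],[24,50,-20],[24,50,-20],[0,4,-20],[0,0,0],[0,0,0]], "rotation": [[0,0,0],[0,0,0],[0,0,0],[0,0,0],[0,0,0],[0,0,0],[0,0,0]], "hand": [0,0,0,0,0,0,0]}}

```text
clock: 2.22
eef_pos: [539.4, 200.9, 121.3]
eef_rot: [3.141, -0.001, 0.417]
wrist_force: [-1.4, -0.0, 0.5]
finger_gap: 0.6
finger_force: 0.0
```

```bash
python3 - <<'E'
from h import *
c=camera("side");b=cv2.resize(c["image"][165:265,220:320],None,fx=6,fy=6,interpolation=cv2.INTER_CUBIC)
st=manip.read_state();u,v=proj(c,st["eef_pos"]);print(st["eef_pos"],st["wrist_force"],st["finger_gap"],(u-220)*6,(v-165)*6)
cv2.imwrite("pics/s1.png",b[:,:,::-1])
E
```

```text
[539.52434644 200.79870063 121.5997188 ] [-0.16791363 -1.07902222 -0.32307744] 0.6321591962377229 283.9262567602742 313.4114730333521
```

View pics/s1.png

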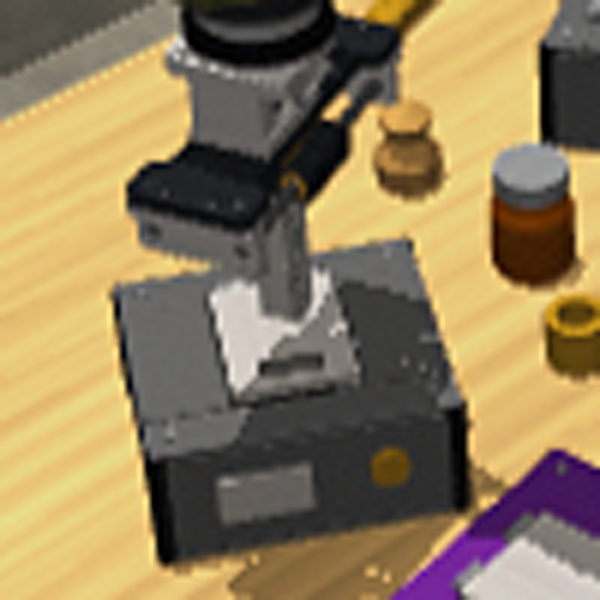

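The closed fingertip is at (284,313), matching its projection, directly above the ribbed pad at (292,362). Next I press.

>>> {"fn": "move_arm", "kwargs": {"dp": [[0,0,-15],[0,0,-14],[0,0,-5],[0,0,-3],[0,0,-2],[0,0,-1]], "rotation": [[0,0,0],[0,0,0],[0,0,0],[0,0,0],[0,0,0],[0,0,0]], "hand": [0,0,0,0,0,0]}}

```text
clock: 3.02
eef_pos: [539.3, 201.4, 81.1]
eef_rot: [3.141, -0.0, 0.418]
wrist_force: [-4.7, -1.2, 10.8]
finger_gap: 0.2
finger_force: 5.5
```

10.8 N at z 81 means it is firmly on the stop. I withdraw straight up, then up and away from the front.

>>> {"fn": "move_arm", "kwargs": {"dp": [[0,0,0],[0,0,15],[-10,6,30],[-30,17,35],[-40,22,35],[-45,25,30],[-30,17,20],[0,0,0],[0,0,0],[0,0,0]], "rotation": [[0,0,0],[0,0,0],[0,0,0],[0,0,0],[0,0,0],[0,0,0],[0,0,0],[0,0,0],[0,0,0],[0,0,0]], "hand": [0,0,0,0,0,0,0,0,0,0]}}

```text
clock: 4.28
eef_pos: [384.7, 287.8, 244.8]
eef_rot: [3.141, 0.001, 0.417]
wrist_force: [-0.8, -0.1, 0.5]
finger_gap: 0.2
finger_force: 0.0
```

>>> {"fn": "move_arm", "kwargs": {"dp": [[0,0,0],[0,0,0],[0,0,0],[0,0,0],[0,0,0],[0,0,0],[0,0,0],[0,0,0],[0,0,0],[0,0,0]], "rotation": [[0,0,0],[0,0,0],[0,0,0],[0,0,0],[0,0,0],[0,0,0],[0,0,0],[0,0,0],[0,0,0],[0,0,0]], "hand": [0,0,0,0,0,0,0,0,0,0]}}

```text
clock: 5.52
eef_pos: [384.2, 288.3, 245.5]
eef_rot: [3.142, -0.0, 0.418]
wrist_force: [-0.2, 0.2, -0.9]
finger_gap: 0.5
finger_force: 0.0
```

>>> {"fn": "move_arm", "kwargs": {"dp": [[0,0,0],[0,0,0],[0,0,0],[0,0,0],[0,0,0],[0,0,0],[0,0,0],[0,0,0],[0,0,0],[0,0,0]], "rotation": [[0,0,0],[0,0,0],[0,0,0],[0,0,0],[0,0,0],[0,0,0],[0,0,0],[0,0,0],[0,0,0],[0,0,0]], "hand": [0,0,0,0,0,0,0,0,0,0]}}

```text
clock: 6.78
eef_pos: [384.2, 288.3, 245.5]
eef_rot: [-3.142, -0.0, 0.418]
wrist_force: [-0.3, 0.1, 0.1]
finger_gap: 0.3
finger_force: 0.0
```

```bash
python3 - <<'E'
from h import *
c=camera("side");b=cv2.resize(c["image"][145:265,200:340],None,fx=5,fy=5,interpolation=cv2.INTER_CUBIC)
cv2.imwrite("pics/s2.png",b[:,:,::-1])
E
```

```text
(no output)
```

View pics/s2.png

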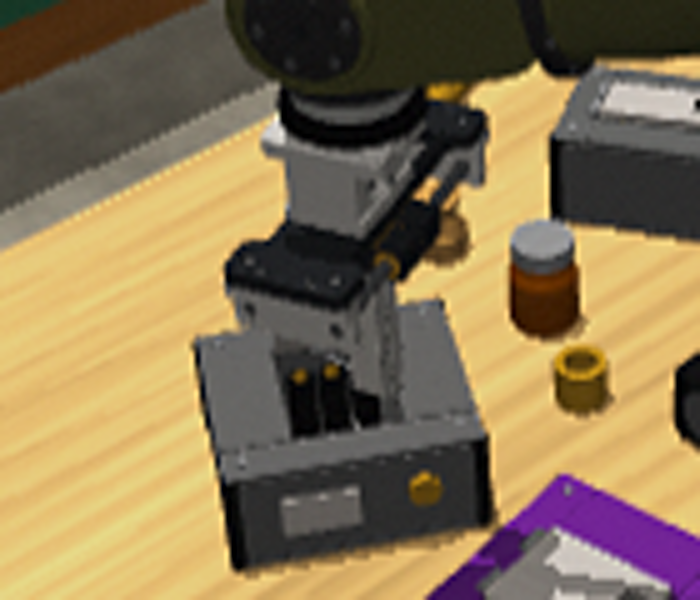

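The bay is open: batteries are visible at (330,400), and the case hasn't moved. The gripper hides the lid, so I'll move clear, keep watching and check the angle.

>>> {"fn": "move_arm", "kwargs": {"dp": [[0,0,40],[0,-40,30],[0,-50,10],[0,-50,0],[0,-50,0],[0,-50,0],[0,-50,0],[0,0,0],[0,0,0],[0,0,0]], "rotation": [[0,0,0],[0,0,0],[0,0,0],[0,0,0],[0,0,0],[0,0,0],[0,0,0],[0,0,0],[0,0,0],[0,0,0]], "hand": [0,0,0,0,0,0,0,0,0,0]}}

```text
clock: 8.07
eef_pos: [384.2, -0.7, 325.4]
eef_rot: [-3.141, -0.0, 0.419]
wrist_force: [0.9, 1.1, 0.9]
finger_gap: 0.8
finger_force: 0.0
```

>>> {"fn": "move_arm", "kwargs": {"dp": [[0,0,0],[0,0,0],[0,0,0],[0,0,0],[0,0,0],[0,0,0],[0,0,0],[0,0,0],[0,0,0],[0,0,0]], "rotation": [[0,0,0],[0,0,0],[0,0,0],[0,0,0],[0,0,0],[0,0,0],[0,0,0],[0,0,0],[0,0,0],[0,0,0]], "hand": [0,0,0,0,0,0,0,0,0,0]}}

```text
clock: 9.32
eef_pos: [384.2, -1.7, 325.5]
eef_rot: [3.142, -0.0, 0.418]
wrist_force: [-0.8, -0.6, -0.2]
finger_gap: 0.5
finger_force: 0.0
```

```bash
python3 - <<'E'
from h import *
c=camera("side");b=cv2.resize(c["image"][145:265,200:340],None,fx=5,fy=5,interpolation=cv2.INTER_CUBIC)
cv2.imwrite("pics/s3.png",b[:,:,::-1])
x=np.array([.873,-.488,0]);y=np.array([.488,.873,0]);h=np.array([566,185.5,83])+45*x
for a in(0.75,.95):
  for s in(-35,35):
    u,v=proj(c,h+s*y+90*(-x*np.cos(a)+[0,0,np.sin(a)])+5*(x*np.sin(a)+[0,0,np.cos(a)]));print(a,s,(u-200)*5,(v-145)*5)
E
```

```text
0.75 -35 384.4486406728632 307.4619819126758
0.75 35 276.07269239697575 325.9649326742044
0.95 -35 379.1587610004646 280.77389486121035
0.95 35 271.00956551309366 298.97068980240203
```

View pics/s3.png

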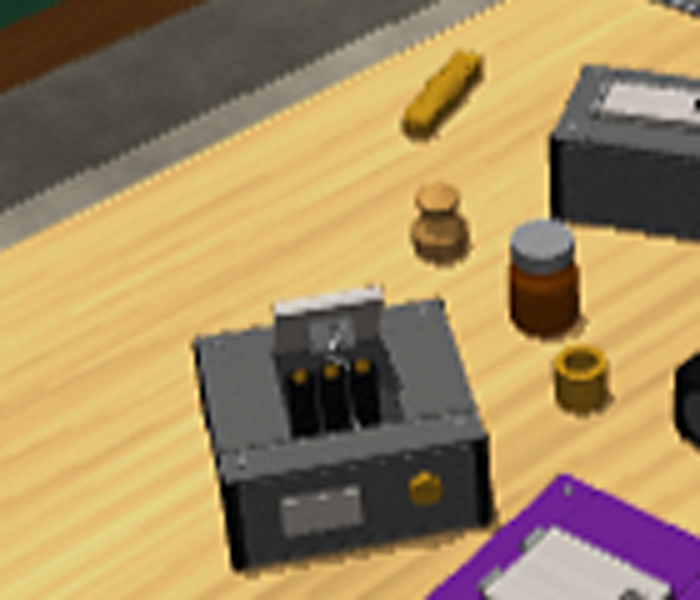

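The hatch stands open. Its front edge runs from (275,303) to (381,288), which fits about 0.9–0.95 rad. The small case's hatch is shut and nothing else in view has moved.

```bash
python3 -c "
from cell import manip
print(manip.sign_off())"
```

```text
the job is handed in; nothing more can be done
None
```

The broad hatch was pressed once to its stop and popped open, and it still stood open at about 0.9 rad several seconds later; the cases and nearby things looked unmoved, the narrow hatch looked shut, and the job is handed in (the sign-off gave no verdict).

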